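# Find the toy block with the clear hole using a test peg and park it in the sorting bay

### The job

Two of the three drilled toy blocks have a snapped-off stub stuck deep in their hole. Take the blue-knobbed test peg from its stand and try it gently in the holes, never forcing it where it stops short, to find the one block it goes into fully home, knob down on the block. Then bring that block, with the peg still fully home in it, wholly inside the green sorting bay and let go of it standing there upright, leaving the other two drilled blocks standing where they are and everything else undisturbed.

Things in the scene. Friction and masses are not known exactly. Their poses are not given: they have to be found in the camera images.
- gauge_grip (a point): Test peg (the gauge): a square blue knob 26 x 26 mm and 44 mm tall, with a round wooden pin 16 mm in diameter and 32 mm long below it (last 4 mm tapered to 11 mm). 60 g. Starts upright in the hole of its dark wooden stand, the knob resting on the stand. This point is on its axis, 30 mm above the knob's underside and 14 mm below its top: a good height to grip, since fingertips must stay clear of the block below. z runs up the axis, x and y are square to the knob's flat sides.
- gauge_tip (a point): Foot of the test peg's pin, on its axis, 32 mm below the knob's underside; axes as gauge_grip.
- stand_top (a point): Mouth centre of the hole in the peg's stand, a fixed dark wooden block 64 x 64 x 36 mm with a 19 mm through hole.
- block_a_hole0 (a point): Centre of the mouth of the upright hole in the top face of the plain light wood drilled toy block. The hole is 18 mm in diameter, 1 mm chamfer, 38 mm deep, blind. All three blocks are alike but for colour; any one of them may be the clear one (pin goes in its full 32 mm until the knob's underside meets the block); in the other two a snapped-off stub stops the pin 18 mm down, hard. Nothing but trying tells which.
- block_a_mid (a point): Centre (half-way up) of the plain light wood drilled toy block, 56 x 56 x 46 mm, about 140 g, loose on a thin mat, axes square to its sides, z up.
- block_a: The same plain light wood drilled toy block; origin at the centre of its underside.
- block_b_hole0 (a point): Centre of the mouth of the upright hole in the top face of the yellow drilled toy block. The hole is 18 mm in diameter, 1 mm chamfer, 38 mm deep, blind. All three blocks are alike but for colour; any one of them may be the clear one (pin goes in its full 32 mm until the knob's underside meets the block); in the other two a snapped-off stub stops the pin 18 mm down, hard. Nothing but trying tells which.
- block_b_mid (a point): Centre (half-way up) of the yellow drilled toy block, 56 x 56 x 46 mm, about 140 g, loose on a thin mat, axes square to its sides, z up.
- block_b: The same yellow drilled toy block; origin at the centre of its underside.
- block_c_hole0 (a point): Centre of the mouth of the upright hole in the top face of the red drilled toy block. The hole is 18 mm in diameter, 1 mm chamfer, 38 mm deep, blind. All three blocks are alike but for colour; any one of them may be the clear one (pin goes in its full 32 mm until the knob's underside meets the block); in the other two a snapped-off stub stops the pin 18 mm down, hard. Nothing but trying tells which.
- block_c_mid (a point): Centre (half-way up) of the red drilled toy block, 56 x 56 x 46 mm, about 140 g, loose on a thin mat, axes square to its sides, z up.
- block_c: The same red drilled toy block; origin at the centre of its underside.
- bay_centre (a point): Centre, at table level, of the sorting bay: a fixed green three-sided frame lying on the glass, 104 x 104 mm inside, walls 18 mm high and 6 mm thick, open on its +y side (y of this point looks out of the open side) so that a block can be slid in; no sill, the grey floor is flush with the glass.
- play_mat: Fixed thin grey-green play mat under the three drilled blocks, 155 x 450 mm, 1.5 mm thick, on the smoked glass; origin under its centre, long side along y. A block slides freely off its edge down onto the glass.
- remote: Bystander: white remote, 45 x 160 x 18 mm; origin under its centre.
- bowl: Bystander: steel bowl, 120 mm across, 50 mm high; origin under its centre.
- trinket_box: Bystander: round ceramic trinket box with a blue lid, 84 mm across, 63 mm high; origin under its centre.
- toy_cube: Bystander: plain undrilled wooden toy cube, 45 mm; origin under its centre.
- candle_jar: Bystander: amber candle jar, 72 mm across, 85 mm high; origin under its centre.
Things that resemble listed ones, but are neither listed nor needed, are in the scene too. Leave any orange or turquoise look-alike of the part that bears bay_centre alone.

How it is judged:
By the outcome, as a careful person would: the job done as asked, in the order asked, and still so for the second after the job is handed in, with the robot touching nothing.
It also fails if it takes over 64 s, if anything falls off the work surface, if the arm or the gripper's body presses on something with over 40 N, if the wrist force passes 120 N, or if a joint passes its speed limit or range.

### The arm

A 7-joint arm with a two-finger parallel gripper is mounted at the origin on the work surface. World frame = base frame: x ahead of the robot, y to its left, z up, the work surface at z = 0. Lengths are in m, angles in rad, forces in N, time in s.
With the tool pointing down it reaches from about 0.425 to 0.925 m from the base axis. Payload 6.8 kg.
Tool frame: the origin (TCP) lies at the centre of the arm's flange, where the gripper is bolted on; the fingertips stand 173 mm ahead of it and the grasp point (between the pads) lies 155 mm ahead of it (r.hold_point_z is the distance from the TCP to the grasp point, in m); z points along the fingers, x is the direction in which the jaws open and shut, and the axes are right-handed (so a half turn about z gives the same grasp; the last joint's range is limited). The gripper opens to 85 mm and grips with 20 to 120 N. Pads are 22 mm wide; open, the fingers measure 114 mm over their backs; the gripper's body (76 mm by 85 mm) begins 54 mm behind the grasp point. The pads swing forward as they close: fully open they stand 13 mm farther back than shut.
Start: joints at [-1.359, 0.477, 0.022, 1.555, -0.011, 1.109, -0.083], TCP at [0.212, 0.641, 0.405] pointing down, gripper open.
Joint ranges: [-2.96, 2.96], [-0.34, 2.1], [-1.41, 1.46], [0.24, 2.44], [-1.37, 4.51], [0.17, 1.92], [-2.96, 2.96]. Speed limits (rad/s): [2.39, 2.39, 3.14, 3.14, 3.14, 3.14, 3.14].

### API

Orientations are given as a rotation vector (axis times angle).
In Python, from bench import r gives the robot as it stands.
- The arm moves only by the tool apply_moves, never from a script. Its arguments are lists of equal length, an entry for each row: "dp": the shift along the tool's x, y, z scaled (see below), a list of three; "twist": the turn, a rotation vector about the tool's x, y, z scaled (see below), a list of three; "jaw": the closure in counts, from 0 (fully open) to 255 (shut). In form: {"dp": [[x, y, z], ...], "twist": [[rx, ry, rz], ...], "jaw": [jaw, ...]}. A call has 1 to 20 rows; each row shifts and turns the pose as measured when the row begins, along the tool's axes as they then stand; what a row does not reach is not made up. The controller multiplies each number of a shift by 12 cm and each number of a turn by 120 degrees. A row lasts 1/10 s, in which the tool goes at most 50 mm and 8.59 degrees, less where a joint would pass 70% of its speed; a pose out of reach is approached as far as the arm can. A call with a number of a shift or a turn outside -1 to 1 is refused whole. A call with a gripper value outside its range is refused whole. The fingers move at their own pace and stop on an object; "grip_force" is the grip in N (left out, the last holds). Time passes only in rows, so rows that do not move let the fingers close. It gives the time, the measured TCP pose, the force and the opening at its end, in the units of the state.
- r.get_obs(): the state, without advancing time (a new reading comes with each control period).
- r.grab_frame(name): name is "scene" or "side" or "wrist"; returns a dict with "color" (384x512x3 uint8, red, green, blue), "z_map" (384x512 float32, m along the optical axis (not along the pixel's ray), 0 where there is no reading), "intrinsics" (3x3 intrinsics, pixels), "R" (3x3) and "t" (3): a world point X has camera coordinates R X + t; the wrist camera has in their place "hand_eye" (4x4, takes a point from camera to tool coordinates, whose origin is the TCP and whose axes are the tool frame's). Camera axes: x right, y down, z forward; pixel columns grow to the right and rows downward; lengths in m; the calibration is good to about 2 mm. A picture is of the moment at which its call begins: read the wrist's pose just before it.
- r.hand_in(): hands the job in, once; it reports no verdict.
The state is a dict: "clock": time; "joints": joint angles; "qvel": joint speeds; "tau": joint torques, N m; "tcp_pos": TCP position; "orientation": TCP orientation; "contact_force": force on the tool from outside, world axes, zero at the start; "moment": the same for the moment, N m; "grip_width": finger opening in m.
Only numpy, scipy, OpenCV 4.12 (cv2) and the standard library are available. Lean on these libraries where they do the work, as an engineer would, in place of code of your own. Each camera call takes 0.05 s, during which the arm holds its last target.

## Working session

There is one attempt and no reset: what is moved stays moved. The work goes in short steps, Python scripts to look and compute and a tool call to move; the robot and the scene stay as the last step left them, time stands still between calls to the robot, and variables do not carry over. Pictures are saved under pics/ and viewed, and the job is handed in when it is done.

Besides the shell and the picture viewer there is one more tool, called as name(argument=value, ...), one argument or row to a line, values as JSON. apply_moves: Moves the arm, as the interface text tells. Shifts and turns lie within -1 to 1; 1 stands for 12 cm of shift or 120 degrees of turn. Its arguments: {"type":"object","properties":{"dp":{"type":"array"},"twist":{"type":"array"},"jaw":{"type":"array"},"grip_force":{"type":"number"}},"required":["dp","twist","jaw"]}

```bash
ls; mkdir -p pics; cat > h.py <<'E'
from bench import r
import numpy as np, cv2
from scipy.spatial.transform import Rotation as Ro
def snap(name,fn):
    o=r.get_obs(); f=r.grab_frame(name)
    c=cv2.cvtColor(f["color"],cv2.COLOR_RGB2BGR); cv2.imwrite("pics/"+fn+".png",c)
    np.savez("pics/"+fn+".npz",**f,pos=o["tcp_pos"],ori=o["orientation"])
    return f
def load(fn): return dict(np.load("pics/"+fn+".npz"))
def cloud(f):
    z=f["z_map"];K=f["intrinsics"];v,u=np.mgrid[:z.shape[0],:z.shape[1]]
    P=np.stack([(u-K[0,2])*z/K[0,0],(v-K[1,2])*z/K[1,1],z],-1)
    if "hand_eye" in f:
        H=f["hand_eye"];P=P@H[:3,:3].T+H[:3,3]
        P=P@Ro.from_rotvec(f["ori"]).as_matrix().T+f["pos"]
    else: P=(P-f["t"])@f["R"]
    P[z==0]=np.nan
    return P
E
python3 - <<'E'
from h import *
print(r.get_obs(), r.hold_point_z)
for n in("scene","side","wrist"):
    f=snap(n,n+"0")
E
```

```text
pics
{'clock': 0.0, 'joints': array([-1.35907816,  0.47775648,  0.02232675,  1.55645125, -0.01148576,
        1.10930169, -0.08310428]), 'qvel': array([ 9.91744149e-06,  4.14999490e-05, -5.26964621e-04,  8.98818644e-05,
        1.30149822e-03, -6.58887416e-04,  1.09473706e-03]), 'tau': array([-9.52637470e-05, -5.96454012e+01,  1.60786539e+00, -2.81203902e+01,
        1.24496993e-02,  9.12494317e-03,  1.94716358e-05]), 'tcp_pos': array([0.21211486, 0.64050919, 0.40375452]), 'orientation': array([ 2.54584607e+00,  1.83875046e+00, -2.14281847e-03]), 'contact_force': array([-0.73366384,  0.54777465, -0.01307663]), 'moment': array([ 0.01082448,  0.02664071, -0.01680933]), 'grip_width': 0.08559137922891762} 0.1547
```

View pics/scene0.png

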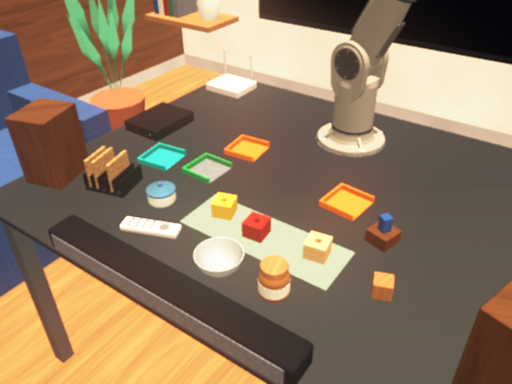

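View pics/side0.png

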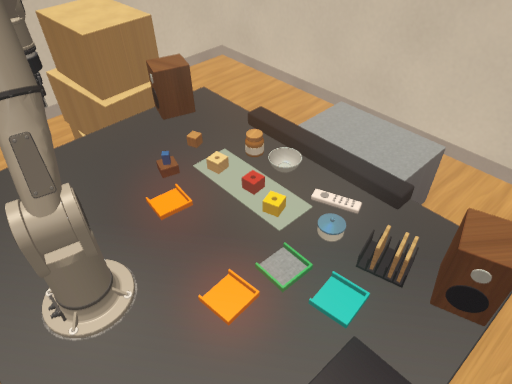

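View pics/wrist0.png

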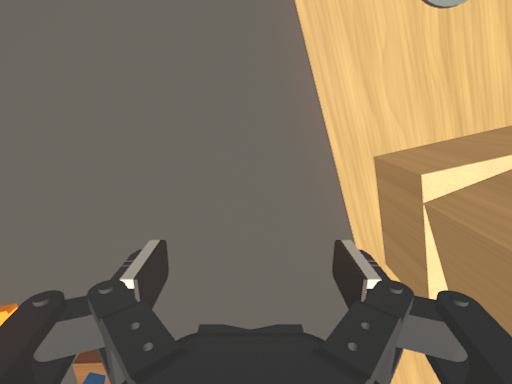

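The scene view shows the stand and blue-knobbed peg at (385,232), the blocks yellow (225,205), red (257,227) and plain (318,247), and the green bay at (208,167). The look-alike frames are turquoise (162,156) and orange (247,148) and (347,201). I'll measure from both cameras next.

```bash
cat > m.py <<'E'
from h import *
def fit(pts):
    (c,s,a)=cv2.minAreaRect((pts[:,:2]*1000).astype(np.float32)); return np.round(c,1),np.round(s,1),round(a,1)
def masks(f):
    h=cv2.cvtColor(f["color"],cv2.COLOR_RGB2HSV).astype(int);H,S,V=h[...,0],h[...,1],h[...,2]
    return dict(red=((H<6)|(H>174))&(S>170)&(V>90),yel=(H>20)&(H<32)&(S>190)&(V>120),knob=(H>100)&(H<125)&(S>150)&(V>60),green=(H>50)&(H<75)&(S>150),
     lightw=(H>8)&(H<22)&(S>60)&(S<190)&(V>150))
if __name__=="__main__":
  for n in("scene0","side0"):
    f=load(n);P=cloud(f);ok=~np.isnan(P[...,0])
    for k,m in masks(f).items():
        reg=ok&m&(P[...,2]>-.02)&(P[...,2]<.15)&(P[...,0]>0.15)&(P[...,0]<1.1)&(abs(P[...,1])<.8)
        nl,lab,st,_=cv2.connectedComponentsWithStats(reg.astype(np.uint8))
        for i in range(1,nl):
            if st[i,4]<25: continue
            p=P[lab==i]; zt=np.percentile(p[:,2],95); top=p[p[:,2]>zt-.006]
            print(n,k,st[i],"z",np.round([p[:,2].min(),zt],3),"all",fit(p),"top",len(top),np.round(top.mean(0),3),fit(top))
E
python3 m.py
```

```text
scene0 red [243 213  27  29 584] z [0.005 0.049] all (array([617.4,  26.8]), array([56.7, 54.6]), 5.8) top 272 [0.618 0.028 0.047] (array([617.4,  26.5]), array([56.7, 53.9]), 5.8)
scene0 lightw [224 134  46  16  92] z [-0.004  0.021] all (array([ 235.4, -296.2]), array([114. , 166.7]), 54.2) top 58 [ 0.256 -0.287  0.018] (array([ 248.8, -285.1]), array([ 78.2, 159. ]), 55.0)
scene0 lightw [  83  145   46   40 1004] z [-0.005  0.099] all (array([ 613. , -559.4]), array([319.2, 135.5]), 52.4) top 243 [ 0.668 -0.485  0.097] (array([ 665.2, -481.2]), array([101.3,  90.1]), 13.3)
scene0 lightw [253 147  16  15  30] z [-0.003  0.004] all (array([ 264.4, -201.3]), array([100.5,   7.2]), 5.7) top 27 [ 0.266 -0.2    0.   ] (array([ 262.2, -201.5]), array([96. ,  7.2]), 5.7)
scene0 lightw [319 183  56  21 126] z [-0.003  0.02 ] all (array([344.1, 151.3]), array([123.4, 144.8]), 84.7) top 96 [0.338 0.129 0.018] (array([357.2, 156.7]), array([109.7, 120.1]), 84.4)
scene0 lightw [147 193  29  15  98] z [-0.003  0.026] all (array([ 646.2, -282.6]), array([65.2, 82.6]), 53.5) top 13 [ 0.681 -0.292
[... 3336 characters left out ...]
[ 579.5, -117.5]), array([39.6, 74.6]), 60.3) top 37 [ 0.571 -0.115  0.04 ] (array([ 578.8, -118.9]), array([34.7, 73.5]), 62.6)
side0 lightw [376 225  15  24 102] z [0.092 0.101] all (array([ 655., -445.]), array([99.5,  9.1]), 14.5) top 96 [ 0.653 -0.446  0.099] (array([ 655., -445.]), array([99.5,  9.1]), 14.5)
side0 lightw [395 232  14  25 105] z [0.084 0.102] all (array([ 666.1, -493.9]), array([97.5,  8.8]), 14.7) top 98 [ 0.665 -0.494  0.1  ] (array([ 666.1, -494. ]), array([97.5,  8.8]), 14.9)
side0 lightw [405 236  14  25 110] z [0.002 0.102] all (array([ 719. , -506.1]), array([189. ,   8.9]), 14.3) top 101 [ 0.672 -0.518  0.1  ] (array([ 674. , -517.5]), array([96.1,  8.9]), 14.4)
```

```bash
python3 - <<'E'
import cv2
for n,(x,y,w,h) in dict(scene0=(130,130,290,180),side0=(140,120,290,200)).items():
    cv2.imwrite(f"pics/{n}_crop.png",cv2.resize(cv2.imread(f"pics/{n}.png")[y:y+h,x:x+w],None,fx=2.7,fy=2.7,interpolation=cv2.INTER_CUBIC))
E
```

```text
(no output)
```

View pics/scene0_crop.png

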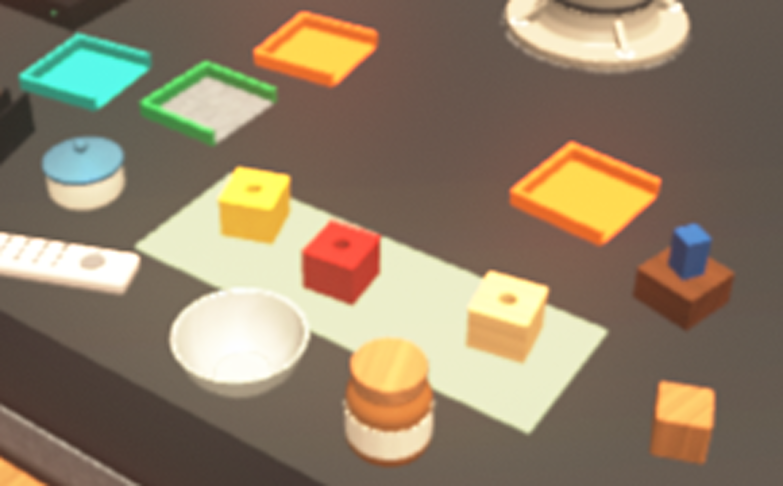

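```bash
python3 - <<'E'
from m import *
for n in("scene0","side0"):
    f=load(n);P=cloud(f);ok=~np.isnan(P[...,0]);c=f["color"].astype(int)
    g=(c[...,1]>c[...,0]*1.5)&(c[...,1]>c[...,2]*1.5)&(c[...,1]>60)
    b=(c[...,2]>c[...,0]*1.7)&(c[...,2]>c[...,1]*1.25)&(c[...,2]>70)
    for k,m in(("green",g),("blue",b)):
        reg=ok&m&(P[...,0]>.2)&(P[...,0]<.9)&(abs(P[...,1])<.5)
        nl,lab,st,_=cv2.connectedComponentsWithStats(reg.astype(np.uint8),connectivity=8)
        for i in range(1,nl):
            if st[i,4]<12: continue
            p=P[lab==i];zt=np.percentile(p[:,2],95);top=p[p[:,2]>zt-.006]
            print(n,k,st[i],np.round(p.mean(0),3),"z",p[:,2].min().round(3),zt.round(3),fit(p),"top",fit(top))
            if k=="green": 
                bp=cv2.boxPoints(cv2.minAreaRect((p[:,:2]*1000).astype(np.float32)));print(bp.round())
    K=f["intrinsics"]
    print("K",K[0,0],"campos",-f["R"].T@f["t"])
f=load("wrist0");print(f["hand_eye"],f["intrinsics"])
import bench
E
python3 - <<'E'
import cv2
cv2.imwrite("pics/bay_side.png",cv2.resize(cv2.imread("pics/side0.png")[225:325,190:380],None,fx=4,fy=4,interpolation=cv2.INTER_CUBIC))
E
```

```text
scene0 green [182 153  50  31 390] [ 0.447 -0.302  0.012] z -0.003 0.02 (array([ 431.4, -297.5]), array([136.2, 149.5]), 88.4) top (array([ 444.3, -287.2]), array([115.7, 124. ]), 88.9)
[[ 355. -363.]
 [ 504. -368.]
 [ 508. -232.]
 [ 359. -227.]]
scene0 blue [380 213  13  19 137] [0.459 0.313 0.069] z 0.041 0.082 (array([456.3, 308.5]), array([26.1, 25.2]), 58.6) top (array([455.9, 308. ]), array([24.7, 25.3]), 57.5)
K 477.6043613689818 campos [1.40115725 0.58682159 0.81399819]
side0 green [255 242  58  49 409] [ 0.449 -0.308  0.015] z -0.002 0.021 (array([ 448.4, -287.4]), array([109.7, 131.7]), 88.3) top (array([ 442.4, -287.1]), array([109.5, 119.6]), 88.3)
[[ 381. -340.]
 [ 513. -344.]
 [ 516. -235.]
 [ 384. -231.]]
side0 blue [162 151   7   5  33] [0.452 0.305 0.082] z 0.078 0.085 (array([452.6, 304.9]), array([24.5, 21.6]), 57.8) top (array([452.6, 304.9]), array([24.5, 21.6]), 57.8)
K 389.46539539662325 campos [-0.0653194  -0.73102971  0.88654299]
[[ 9.99999166e-01 -1.10183123e-03  6.73211295e-04  1.40637588e-05]
 [ 8.64842740e-04  9.58696970e-01  2.84428149e-01 -7.30949272e-02]
 [-9.58797446e-04 -2.84427329e-01  9.58697124e-01  3.08419097e-02]
 [ 0.00000000e+00  0.00000000e+00  0.00000000e+00  1.00000000e+00]] [[280.26788504   0.         250.02770985]
 [  0.         280.26788504 192.2396805 ]
 [  0.           0.           1.        ]]
```

View pics/bay_side.png

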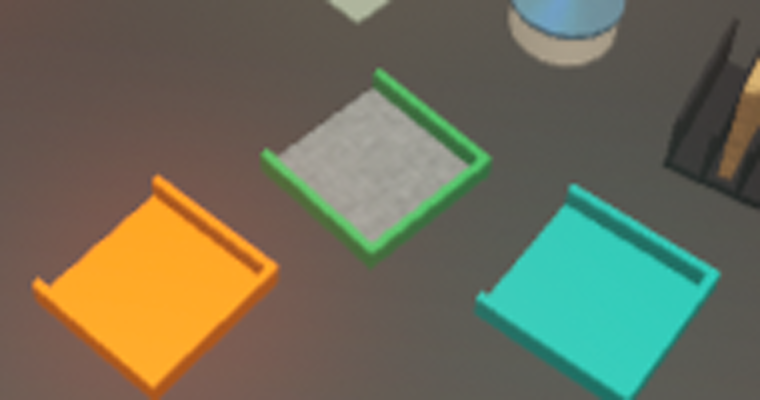

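The side view (260-490, 70-260 in the enlarged crop) shows the only green frame. It has a grey floor and its open edge faces the upper left, towards world +y. It sits between the orange and turquoise look-alikes, at about (0.443, -0.287). The peg is at about (0.454, 0.307), with its top at 0.081, which matches the expected 0.080.

```bash
cat > go.py <<'E'
from h import *
import sys
# usage: go.py x y z yawdeg(world dir of tool x)
def plan(x,y,z,yaw=None,step=.045):
    o=r.get_obs();R=Ro.from_rotvec(o["orientation"]).as_matrix();p=o["tcp_pos"]
    d=R.T@(np.array([x,y,z])-p)
    yc=np.degrees(np.arctan2(R[1,0],R[0,0]))
    tilt=np.degrees(np.arccos(-R[2,2]))
    print("t",round(o["clock"],2),"p",p.round(4),"yaw",yc.round(2),"tilt",tilt.round(2),"axis",R[:,2].round(4),"F",o["contact_force"].round(1),"w",round(o["grip_width"],4))
    t=np.zeros(3)
    yt=np.radians(yc if yaw is None else yaw)
    Rt=np.array([[np.cos(yt),np.sin(yt),0],[np.sin(yt),-np.cos(yt),0],[0,0,-1.]])
    t=Ro.from_matrix(R.T@Rt).as_rotvec(degrees=True)
    n=int(max(1,np.ceil(np.linalg.norm(d)/step),np.ceil(np.linalg.norm(t)/8)))
    print("rows",n,"dp total units",(d/.12).round(4),"dp/row",(d/.12/n).round(4),"tw total",(t/120).round(4),"tw/row",(t/120/n).round(4),"j",o["joints"].round(2))
if __name__=="__main__":
    a=[float(v) for v in sys.argv[1:]]; plan(*a)
E
python3 go.py .454 .3065 .335 57.5
```

```text
t 0.15 p [0.2121 0.6406 0.4039] yaw 71.68 tilt 0.08 axis [-3.0e-04 -1.4e-03 -1.0e+00] F [ 0.4 -0.4  0.6] w 0.0854
rows 10 dp total units [-2.0086  2.7884  0.5778] dp/row [-0.2009  0.2788  0.0578] tw total [1.000e-04 7.000e-04 1.182e-01] tw/row [0.     0.0001 0.0118] j [-1.36  0.48  0.02  1.56 -0.01  1.11 -0.08]
```

apply_moves(
  dp=[
    [-0.2, 0.28, 0.058],
    [-0.2, 0.28, 0.058],
    [-0.2, 0.28, 0.058],
    [-0.2, 0.28, 0.058],
    [-0.2, 0.28, 0.058],
    [-0.2, 0.28, 0.058],
    [-0.2, 0.28, 0.058],
    [-0.2, 0.28, 0.058],
    [-0.2, 0.28, 0.058],
    [-0.2, 0.28, 0.058],
    [0, 0, 0],
    [0, 0, 0],
  ],
  twist=[
    [0, 0, 0],
    [0, 0, 0],
    [0, 0, 0],
    [0, 0, 0],
    [0, 0, 0],
    [0, 0, 0],
    [0, 0, 0],
    [0, 0, 0],
    [0, 0, 0],
    [0, 0, 0],
    [0, 0, 0.06],
    [0, 0, 0.06],
  ],
  jaw=[0, 0, 0, 0, 0, 0, 0, 0, 0, 0, 0, 0],
)

```text
clock: 1.35
tcp_pos: [0.4632, 0.2934, 0.3279]
orientation: [2.76, 1.5, -0.008]
contact_force: [-1.1, 1.3, 0.4]
grip_width: 0.0854
```

```bash
python3 go.py .454 .3065 .335 57.5; python3 -c "
from h import *
snap('wrist','w1')"
```

```text
t 1.35 p [0.4632 0.2934 0.3279] yaw 57.04 tilt 0.31 axis [-0.0044 -0.0031 -1.    ] F [-1.1  1.3  0.4] w 0.0854
rows 1 dp total units [ 0.0495 -0.1234 -0.0594] dp/row [ 0.0495 -0.1234 -0.0594] tw total [-0.001   0.0024 -0.0038] tw/row [-0.001   0.0024 -0.0038] j [-0.83  0.36  0.18  1.94 -0.09  0.85  0.4 ]
```

View pics/w1.png

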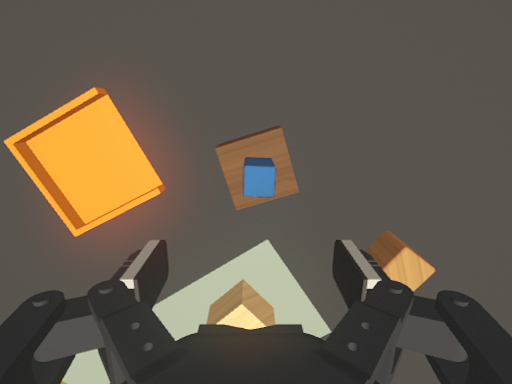

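The wrist view shows the blue knob at (259,178) on its dark stand, and the plain block at the bottom (240,310). I'll fit the knob's top face.

```bash
cat > knob.py <<'E'
from m import *
import sys
def knob(n):
    f=load(n);P=cloud(f);c=f["color"].astype(int)
    b=(c[...,2]>c[...,0]*1.7)&(c[...,2]>c[...,1]*1.25)&(c[...,2]>60)
    zt=np.nanpercentile(P[...,2][b],90); t=b&(P[...,2]>zt-.006)
    nl,lab,st,_=cv2.connectedComponentsWithStats(t.astype(np.uint8)); i=1+np.argmax(st[1:,4]); t=lab==i
    print("knob px",st[i],"z",zt.round(4),"mean",np.nanmean(P[t],0).round(4),"rect",fit(P[t]))
    print("tcp",f["pos"].round(4))
    # intensity-weighted: also rays at fixed plane z=0.080
if __name__=="__main__": knob(sys.argv[1])
E
python3 knob.py w1
python3 - <<'E'
from m import *
f=load("w1");P=cloud(f);z=P[...,2];
m=(z>.025)&(z<.045)
nl,lab,st,_=cv2.connectedComponentsWithStats(m.astype(np.uint8))
for i in range(1,nl):
    if st[i,4]>200: print(st[i],np.median(z[lab==i]),fit(P[lab==i]))
print("floor",np.nanmedian(z[:80,200:400]))
E
```

```text
knob px [243 165  33  32 966] z 0.0807 mean [0.4502 0.3085 0.0799] rect (array([450.7, 308.2]), array([24.8, 25.4]), 54.3)
tcp [0.4632 0.2934 0.3279]
[ 216  127   83   83 3325] 0.036021614191915685 (array([451.5, 308.1]), array([64.3, 64.4]), 74.3)
[376 239  60  46 828] 0.0429069250554352 (array([621. , 382.6]), array([45.5, 34.9]), 19.9)
[207 291  69  35 732] 0.03478924410318779 (array([576.7, 207. ]), array([78.8, 40.2]), 54.0)
floor 5.0711441287099035e-05
```

```bash
python3 go.py .4505 .3083 .30 56.5
```

```text
t 1.4 p [0.4634 0.2928 0.3278] yaw 56.64 tilt 0.33 axis [-0.0042 -0.0041 -1.    ] F [ 0.3 -1.1 -0.1] w 0.0858
rows 1 dp total units [ 0.0501 -0.1607  0.2314] dp/row [ 0.0501 -0.1607  0.2314] tw total [-0.0006  0.0027  0.0012] tw/row [-0.0006  0.0027  0.0012] j [-0.83  0.36  0.19  1.94 -0.09  0.85  0.39]
```

apply_moves(
  dp=[
    [0.025, -0.08, 0.115],
    [0.025, -0.08, 0.115],
    [0, 0, 0],
  ],
  twist=[
    [0, 0, 0],
    [0, 0.0027, 0],
    [0, 0, 0],
  ],
  jaw=[0, 0, 0],
)

```text
clock: 1.7
tcp_pos: [0.4504, 0.3084, 0.2996]
orientation: [-2.761, -1.497, -0.0]
contact_force: [0.3, -0.6, -0.0]
grip_width: 0.0855
```

```bash
python3 -c "
from h import *
snap('wrist','w2')"; python3 knob.py w2; python3 go.py .594 .194 .27 56.5
```

```text
knob px [ 233  197   35   35 1175] z 0.0806 mean [0.4498 0.3088 0.0798] rect (array([450.5, 308.4]), array([24.7, 25.5]), 56.0)
tcp [0.4504 0.3084 0.2996]
t 1.75 p [0.4512 0.308  0.3005] yaw 56.87 tilt 0.08 axis [ 9.0e-04  1.1e-03 -1.0e+00] F [ 0.4 -1.1  0.4] w 0.0858
rows 5 dp total units [-0.1457  1.5158  0.254 ] dp/row [-0.0291  0.3032  0.0508] tw total [ 0.0001 -0.0007  0.0031] tw/row [ 0.     -0.0001  0.0006] j [-0.85  0.4   0.17  1.97 -0.09  0.78  0.37]
```

View pics/w2.png

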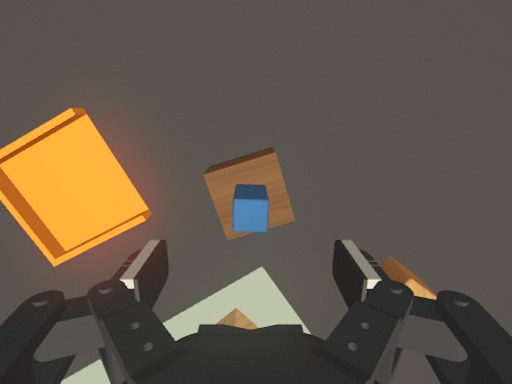

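The knob's top is at (250,214), almost exactly on the tool axis, and its sides are parallel to the jaws. I'll survey the holes with the empty hand before taking the peg.

apply_moves(
  dp=[
    [-0.029, 0.3, 0.02],
    [-0.029, 0.3, 0.02],
    [-0.029, 0.3, 0.05],
    [-0.029, 0.3, 0.06],
    [-0.029, 0.25, 0.06],
    [0, 0, 0.03],
    [0, 0, 0],
  ],
  twist=[
    [0, 0, 0],
    [0, 0, 0],
    [0, 0, 0],
    [0, 0, 0],
    [0, 0, 0],
    [0, 0, 0],
    [0, 0, 0],
  ],
  jaw=[0, 0, 0, 0, 0, 0, 0],
)

```text
clock: 2.45
tcp_pos: [0.5952, 0.1953, 0.276]
orientation: [2.752, 1.515, 0.011]
contact_force: [-0.6, 0.0, 0.4]
grip_width: 0.0855
```

```bash
python3 -c "
from h import *
snap('wrist','wa')"; python3 go.py .614 .024 .27 56.5
```

```text
t 2.5 p [0.5954 0.195  0.2764] yaw 57.65 tilt 0.46 axis [ 0.0076  0.0026 -1.    ] F [ 1.3 -1.1  1.1] w 0.0854
rows 4 dp total units [-1.1211  0.8932  0.051 ] dp/row [-0.2803  0.2233  0.0128] tw total [ 0.0024 -0.003   0.0096] tw/row [ 0.0006 -0.0008  0.0024] j [-0.56  0.54  0.19  1.8  -0.13  0.81  0.71]
```

View pics/wa.png

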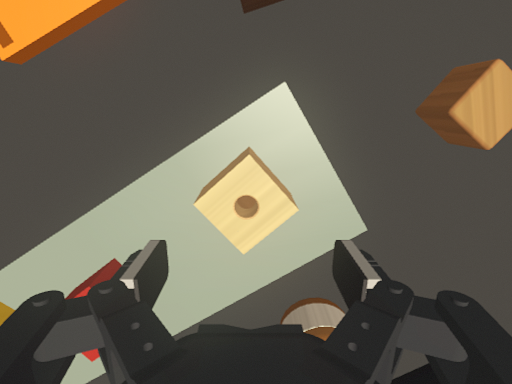

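The plain block's hole is at (246,206). Next is the red block.

apply_moves(
  dp=[
    [-0.28, 0.223, 0.012],
    [-0.28, 0.223, 0.012],
    [-0.28, 0.223, 0.012],
    [-0.27, 0.21, 0.012],
    [0, 0, 0],
    [0, 0, 0],
  ],
  twist=[
    [0, 0, 0.005],
    [0, 0, 0.004],
    [0, 0, 0],
    [0, 0, 0],
    [0.0024, -0.003, 0],
    [0, 0, 0],
  ],
  jaw=[0, 0, 0, 0, 0, 0],
)

```text
clock: 3.1
tcp_pos: [0.6105, 0.0295, 0.2736]
orientation: [-2.751, -1.51, -0.008]
contact_force: [-0.2, 0.8, 0.2]
grip_width: 0.0853
```

```bash
python3 -c "
from h import *
snap('wrist','wc')"; python3 go.py .586 -.104 .27 56.5
```

```text
t 3.15 p [0.6105 0.029  0.2737] yaw 57.53 tilt 0.32 axis [ 0.003   0.0047 -1.    ] F [-0.  -0.4  0.7] w 0.0855
rows 4 dp total units [-1.0448  0.4227  0.0253] dp/row [-0.2612  0.1057  0.0063] tw total [-0.     -0.0027  0.0085] tw/row [-0.     -0.0007  0.0021] j [-0.3   0.53  0.2   1.83 -0.15  0.79  0.98]
```

View pics/wc.png

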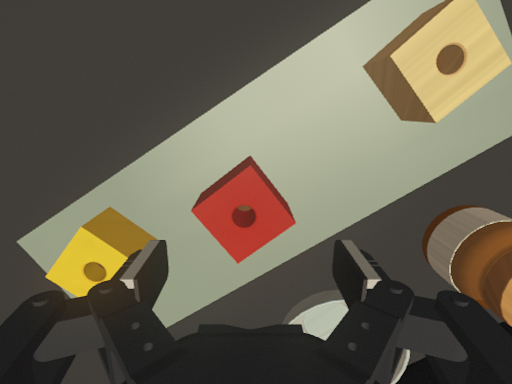

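The red block's hole is at (244,216). Yellow is next.

apply_moves(
  dp=[
    [-0.26, 0.105, 0.006],
    [-0.26, 0.105, 0.006],
    [-0.26, 0.105, 0.006],
    [-0.25, 0.1, 0.006],
    [0, 0, 0],
    [0, 0, 0],
  ],
  twist=[
    [0, 0, 0.005],
    [0, 0, 0.004],
    [0, 0, 0],
    [0, 0, 0],
    [0, -0.003, 0],
    [0, 0, 0],
  ],
  jaw=[0, 0, 0, 0, 0, 0],
)

```text
clock: 3.75
tcp_pos: [0.5859, -0.0918, 0.2715]
orientation: [-2.749, -1.514, -0.008]
contact_force: [0.3, 1.2, -0.4]
grip_width: 0.0854
```

```bash
python3 -c "
from h import *
snap('wrist','wb')"; cat > hole.py <<'E'
from m import *
# per view: top plane points -> rect; hole pixel -> ray at plane z=.0475
def ray(f,u,v,z0):
    K=f["intrinsics"];d=np.array([(u-K[0,2])/K[0,0],(v-K[1,2])/K[1,1],1.])
    H=f["hand_eye"];R=Ro.from_rotvec(f["ori"]).as_matrix()
    o=R@H[:3,3]+f["pos"];d=R@H[:3,:3]@d
    return o+d*(z0-o[2])/d[2]
def top(n,sel,z0=.0475):
    f=load(n);P=cloud(f);z=P[...,2]
    m=((z>z0-.007)&(z<z0+.007)); m=cv2.morphologyEx(m.astype(np.uint8),cv2.MORPH_OPEN,np.ones((3,3)))
    nl,lab,st,ce=cv2.connectedComponentsWithStats(m)
    i=lab[sel[1],sel[0]]; t=(lab==i)
    c=f["color"].astype(float).sum(-1)
    cnt,_=cv2.findContours((t).astype(np.uint8),cv2.RETR_EXTERNAL,cv2.CHAIN_APPROX_NONE)
    cnt=max(cnt,key=cv2.contourArea); inner=np.zeros(t.shape,np.uint8); cv2.drawContours(inner,[cnt],-1,1,-1)
    # top face polygon in image via quad
    rc=cv2.minAreaRect((P[t][:,:2]*1000).astype(np.float32))
    med=np.median(c[t]); inner=cv2.erode(inner,np.ones((9,9)))
    h=(inner>0)&(c<med*.72)
    nl,lab2,st2,ce2=cv2.connectedComponentsWithStats(h.astype(np.uint8)); j=1+np.argmax(st2[1:,4]) if nl>1 else None
    print(n,"z",np.median(z[t]).round(4),"rect",np.round(rc[0],1),np.round(rc[1],1),round(rc[2],1),"tcp",f["pos"].round(4))
    if j: 
        cc=np.argwhere(lab2==j); (el,ax,an)=cv2.minEnclosingCircle(cc[:,::-1].astype(np.float32))[0],0,0
        w=st2[j]; print("  hole px",w,ce2[j].round(1),"encl",np.round(el,1),"world",ray(f,w[0]+w[2]/2-.5,w[1]+w[3]/2-.5,z0).round(4))
top("wa",(220,205));top("wc",(220,215))
f=load("wb");
top("wb",(220,215))
E
python3 hole.py
```

```text
wa z 0.0475 rect [592.9 195. ] [56.6 56.5] 9.3 tcp [0.5952 0.1953 0.276 ]
  hole px [235 196  23  22 404] [246.  206.2] encl [246.1 206.1] world [0.5923 0.1952 0.0475]
wc z 0.0475 rect [612.1  24.6] [56.7 56.5] 5.3 tcp [0.6105 0.0295 0.2736]
  hole px [232 208  24  19 339] [243.6 217.3] encl [243.6 216.1] world [0.6119 0.0244 0.0475]
wb z 0.0475 rect [ 587.8 -100.4] [56.4 56.7] 17.8 tcp [ 0.5859 -0.0918  0.2715]
  hole px [228 209  24  22 402] [239.4 219.7] encl [239.5 219.5] world [ 0.5868 -0.1     0.0475]
```

View pics/wb.png

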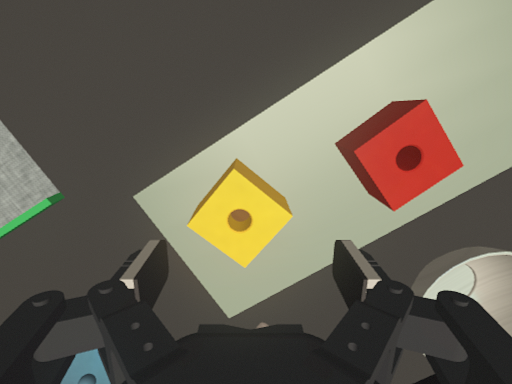

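The yellow hole is at (239,220). All three top faces fit at 56.5 mm square and z = 0.0475, as they should. I'll look at the bay while I'm close.

```bash
python3 go.py .443 -.287 .33 56.5
```

```text
t 3.8 p [ 0.5859 -0.092   0.2715] yaw 57.7 tilt 0.33 axis [ 0.0031  0.0048 -1.    ] F [-0.5 -0.1 -0.2] w 0.0852
rows 6 dp total units [-2.0069 -0.138  -0.4988] dp/row [-0.3345 -0.023  -0.0831] tw total [-0.     -0.0027  0.01  ] tw/row [-0.     -0.0005  0.0017] j [-0.11  0.51  0.21  1.88 -0.15  0.77  1.19]
```

apply_moves(
  dp=[
    [-0.33, -0.022, -0.083],
    [-0.33, -0.022, -0.083],
    [-0.33, -0.022, -0.083],
    [-0.33, -0.022, -0.083],
    [-0.33, -0.022, -0.083],
    [-0.3, -0.022, -0.07],
    [0, 0, 0],
    [0, 0, 0],
  ],
  twist=[
    [0, 0, 0],
    [0, 0, 0],
    [0, 0, 0],
    [0, 0, 0],
    [0, 0, 0],
    [0, 0, 0],
    [0, 0, 0],
    [0, 0, 0],
  ],
  jaw=[0, 0, 0, 0, 0, 0, 0, 0],
)

```text
clock: 4.6
tcp_pos: [0.4524, -0.2731, 0.3307]
orientation: [-2.725, -1.556, -0.02]
contact_force: [0.1, 0.8, -0.8]
grip_width: 0.0855
```

```bash
python3 -c "
from h import *
snap('wrist','wbay')"; python3 - <<'E'
from m import *
f=load("wbay");P=cloud(f);c=f["color"].astype(int)
g=(c[...,1]>c[...,0]*1.5)&(c[...,1]>c[...,2]*1.5)&(c[...,1]>50)&(P[...,2]>.014)&(P[...,2]<.023)
nl,lab,st,_=cv2.connectedComponentsWithStats(g.astype(np.uint8),connectivity=8);i=1+np.argmax(st[1:,4])
p=P[lab==i];rc=cv2.minAreaRect((p[:,:2]*1000).astype(np.float32))
print(st[i],np.median(p[:,2]),rc,cv2.boxPoints(rc).round())
print(f["pos"])
E
python3 go.py .4505 .3083 .30 56.5
```

```text
[ 154  100  148  147 1888] 0.017919830991095093 ((441.1761169433594, -285.8069152832031), (110.00456237792969, 116.18211364746094), 88.55963134765625) [[ 382. -339.]
 [ 498. -342.]
 [ 501. -232.]
 [ 384. -229.]]
[ 0.4524419  -0.27310226  0.33065565]
t 4.65 p [ 0.4524 -0.2732  0.3306] yaw 59.46 tilt 0.75 axis [ 0.0091  0.0094 -0.9999] F [ 0.2 -0.4  0.9] w 0.0852
rows 13 dp total units [ 4.1619 -2.4775  0.3007] dp/row [ 0.3201 -0.1906  0.0231] tw total [ 0.0013 -0.0061  0.0246] tw/row [ 0.0001 -0.0005  0.0019] j [ 0.22  0.33  0.26  1.99 -0.13  0.83  1.59]
```

View pics/wbay.png

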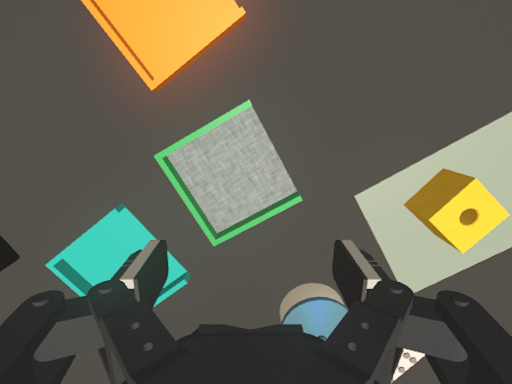

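The green bay's outer fit is 116.2 x 110 mm at z = 0.018, as specified, and the open side is +y. The inside centre is (0.441, -0.283). Going back to the peg.

apply_moves(
  dp=[
    [0.32, -0.19, 0.01],
    [0.32, -0.19, 0.01],
    [0.32, -0.19, 0.01],
    [0.32, -0.19, 0.01],
    [0.32, -0.19, 0.01],
    [0.32, -0.19, 0.01],
    [0.32, -0.19, 0.01],
    [0.32, -0.19, 0.01],
    [0.32, -0.19, 0.02],
    [0.32, -0.19, 0.02],
    [0.32, -0.19, 0.02],
    [0.3, -0.18, 0.02],
    [0.2, -0.12, 0.02],
    [0, 0, 0],
  ],
  twist=[
    [0, 0, 0],
    [0, 0, 0],
    [0, 0, 0],
    [0, 0, 0],
    [0, 0, 0],
    [0, 0, 0],
    [0, 0, 0],
    [0, 0, 0],
    [0, 0, 0],
    [0, 0, 0],
    [0, 0, 0],
    [0, 0, 0],
    [0, 0, 0],
    [0, 0, 0],
  ],
  jaw=[0, 0, 0, 0, 0, 0, 0, 0, 0, 0, 0, 0, 0, 0],
)

```text
clock: 6.05
tcp_pos: [0.4365, 0.3393, 0.3122]
orientation: [-2.682, -1.617, -0.028]
contact_force: [-0.5, -0.6, -0.6]
grip_width: 0.0853
```

```bash
python3 go.py .4505 .3083 .27 56.5
```

```text
t 6.05 p [0.4365 0.3393 0.3122] yaw 62.18 tilt 1.18 axis [ 0.0104  0.0178 -0.9998] F [-0.5 -0.6 -0.6] w 0.0853
rows 2 dp total units [-0.1815  0.2237  0.3482] dp/row [-0.0907  0.1118  0.1741] tw total [-0.0001 -0.0098  0.0473] tw/row [-0.     -0.0049  0.0237] j [-0.75  0.38 -0.03  1.94  0.01  0.8   0.3 ]
```

apply_moves(
  dp=[
    [-0.09, 0.11, 0.05],
    [-0.09, 0.11, 0.05],
    [0, 0, 0],
  ],
  twist=[
    [0, -0.005, 0.024],
    [0, -0.005, 0.023],
    [0, 0, 0],
  ],
  jaw=[0, 0, 0],
)

```text
clock: 6.35
tcp_pos: [0.4477, 0.3069, 0.2978]
orientation: [2.767, 1.484, -0.007]
contact_force: [-0.5, -0.7, 0.7]
grip_width: 0.0853
```

```bash
python3 go.py .4503 .3085 .26 56.5
```

```text
t 6.35 p [0.4477 0.3069 0.2978] yaw 56.4 tilt 0.29 axis [-0.0035 -0.0036 -1.    ] F [-0.5 -0.7  0.7] w 0.0853
rows 1 dp total units [0.0243 0.0108 0.3146] dp/row [0.0243 0.0108 0.3146] tw total [-0.0004  0.0023 -0.0008] tw/row [-0.0004  0.0023 -0.0008] j [-0.72  0.39  0.01  1.97 -0.    0.78  0.27]
```

apply_moves(
  dp=[
    [0.012, 0.005, 0.1],
    [0.012, 0.005, 0.1],
    [0, 0, 0.1],
    [0, 0, 0],
  ],
  twist=[
    [0, 0.0023, 0],
    [0, 0, 0],
    [0, 0, 0],
    [0, 0, 0],
  ],
  jaw=[0, 0, 0, 0],
)

```text
clock: 6.75
tcp_pos: [0.4513, 0.3051, 0.2583]
orientation: [-2.773, -1.476, 0.002]
contact_force: [0.3, -0.2, -0.0]
grip_width: 0.0856
```

```bash
python3 go.py .4503 .3085 .2215 56.5
```

```text
t 6.75 p [0.4513 0.3051 0.2583] yaw 56.06 tilt 0.06 axis [-1.e-03 -4.e-04 -1.e+00] F [ 0.3 -0.2 -0. ] w 0.0856
rows 1 dp total units [ 0.0188 -0.0226  0.3069] dp/row [ 0.0188 -0.0226  0.3069] tw total [-0.0003  0.0004 -0.0037] tw/row [-0.0003  0.0004 -0.0037] j [-0.71  0.45  0.    1.99 -0.    0.7   0.27]
```

apply_moves(
  dp=[
    [0.018, -0.022, 0.08],
    [0, 0, 0.08],
    [0, 0, 0.08],
    [0, 0, 0.06],
    [0, 0, 0],
  ],
  twist=[
    [0, 0, 0],
    [0, 0, 0],
    [0, 0, 0],
    [0, 0, 0],
    [0, 0, 0],
  ],
  jaw=[0, 0, 0, 0, 0],
)

```text
clock: 7.25
tcp_pos: [0.4498, 0.3094, 0.2186]
orientation: [-2.772, -1.478, 0.003]
contact_force: [0.0, 0.4, 0.2]
grip_width: 0.0854
```

```bash
python3 go.py .4503 .3085 .2215 56.5
```

```text
t 7.25 p [0.4498 0.3094 0.2186] yaw 56.14 tilt 0.11 axis [-1.8e-03 -4.0e-04 -1.0e+00] F [0.  0.4 0.2] w 0.0854
rows 1 dp total units [-0.0041  0.0073 -0.0243] dp/row [-0.0041  0.0073 -0.0243] tw total [-0.0006  0.0006 -0.003 ] tw/row [-0.0006  0.0006 -0.003 ] j [-0.72  0.52  0.    2.   -0.    0.62  0.27]
```

apply_moves(
  dp=[
    [-0.004, 0.007, -0.02],
    [0, 0, 0],
    [0, 0, 0],
    [0, 0, 0],
    [0, 0, 0],
    [0, 0, 0],
    [0, 0, 0],
  ],
  twist=[
    [0, 0, 0],
    [0, 0, 0],
    [0, 0, 0],
    [0, 0, 0],
    [0, 0, 0],
    [0, 0, 0],
    [0, 0, 0],
  ],
  jaw=[0, 120, 180, 255, 255, 255, 255],
  grip_force=40,
)

```text
clock: 7.95
tcp_pos: [0.4509, 0.3087, 0.2226]
orientation: [-2.771, -1.477, -0.001]
contact_force: [-0.0, 0.4, -1.3]
grip_width: 0.0255
```

```bash
python3 go.py .4503 .3085 .2965 56.5; python3 -c "
from h import *
snap('wrist','wg')"
```

```text
t 7.95 p [0.4509 0.3087 0.2226] yaw 56.12 tilt 0.07 axis [ 3.0e-04  1.3e-03 -1.0e+00] F [-0.   0.4 -1.3] w 0.0255
rows 2 dp total units [-0.0036 -0.0035 -0.6159] dp/row [-0.0018 -0.0017 -0.308 ] tw total [-0.0002 -0.0006 -0.0032] tw/row [-0.0001 -0.0003 -0.0016] j [-0.72  0.51  0.    2.   -0.    0.62  0.27]
```

View pics/wg.png

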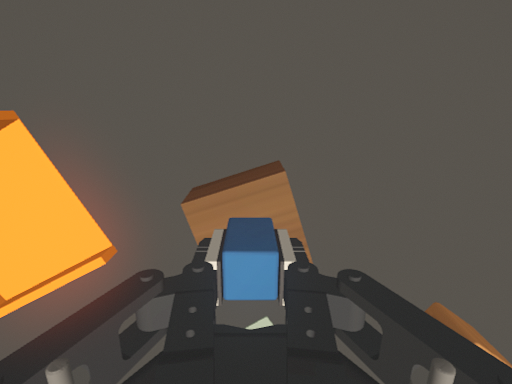

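The knob is held between the pads at (250,258), with the opening at 25.5 mm. The knob's underside is 0.1866 below the TCP and the pin tip is 0.2186 below. Lifting.

apply_moves(
  dp=[
    [0, 0, -0.15],
    [0, 0, -0.25],
    [0, 0, -0.25],
    [0, 0, -0.1],
    [0, 0, 0],
  ],
  twist=[
    [0, 0, 0],
    [0, 0, 0],
    [0, 0, 0],
    [0, 0, 0],
    [0, 0, 0],
  ],
  jaw=[255, 255, 255, 255, 255],
)

```text
clock: 8.5
tcp_pos: [0.4504, 0.3084, 0.3138]
orientation: [-2.772, -1.478, 0.003]
contact_force: [-0.1, 0.1, -1.1]
grip_width: 0.0253
```

```bash
python3 go.py .5928 .1951 .305 56.5; python3 -c "
from h import *
snap('wrist','wl')"
```

```text
t 8.5 p [0.4504 0.3084 0.3138] yaw 56.14 tilt 0.12 axis [-2.e-03 -7.e-04 -1.e+00] F [-0.1  0.1 -1.1] w 0.0253
rows 5 dp total units [-0.1229  1.5112  0.0714] dp/row [-0.0246  0.3022  0.0143] tw total [-0.0006  0.0008 -0.003 ] tw/row [-0.0001  0.0002 -0.0006] j [-0.72  0.38  0.01  1.95 -0.    0.82  0.27]
```

View pics/wl.png

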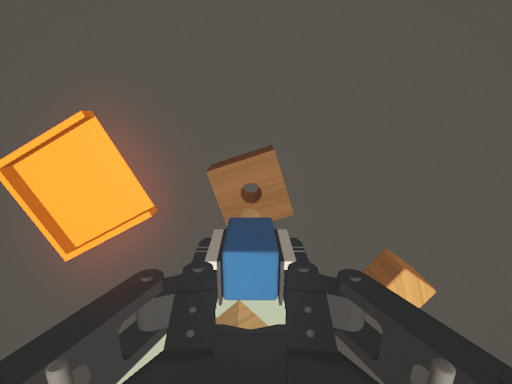

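The peg has come out of the stand. The empty hole is at (251,193), with the pin tip just in front of it. Moving over the plain block.

apply_moves(
  dp=[
    [-0.024, 0.3, 0.01],
    [-0.024, 0.3, 0.01],
    [-0.024, 0.3, 0.01],
    [-0.024, 0.3, 0.01],
    [-0.024, 0.26, 0.01],
    [0, 0, 0],
    [0, 0, 0],
  ],
  twist=[
    [0, 0, 0],
    [0, 0, 0],
    [0, 0, 0],
    [0, 0, 0],
    [0, 0, 0],
    [0, 0, 0],
    [0, 0, 0],
  ],
  jaw=[255, 255, 255, 255, 255, 255, 255],
)

```text
clock: 9.25
tcp_pos: [0.5887, 0.1952, 0.2928]
orientation: [-2.767, -1.485, 0.032]
contact_force: [-0.5, 0.9, -0.6]
grip_width: 0.0256
```

```bash
python3 go.py .5928 .1951 .281 56.5
```

```text
t 9.25 p [0.5887 0.1952 0.2928] yaw 56.46 tilt 1.17 axis [-0.0183 -0.0091 -0.9998] F [-0.5  0.9 -0.6] w 0.0256
rows 1 dp total units [0.0201 0.0299 0.0975] dp/row [0.0201 0.0299 0.0975] tw total [-0.0049  0.0084 -0.0004] tw/row [-0.0049  0.0084 -0.0004] j [-0.46  0.51  0.05  1.78 -0.03  0.87  0.59]
```

apply_moves(
  dp=[
    [0.02, 0.03, 0.045],
    [0, 0, 0.04],
    [0, 0, 0],
  ],
  twist=[
    [-0.005, 0.008, 0],
    [0, 0, 0],
    [0, 0, 0],
  ],
  jaw=[255, 255, 255],
)

```text
clock: 9.55
tcp_pos: [0.5908, 0.197, 0.2791]
orientation: [-2.765, -1.49, 0.005]
contact_force: [-1.0, 0.1, -0.4]
grip_width: 0.0252
```

```bash
python3 go.py .5928 .1951 .268 56.5;python3 -c "
from h import *
snap('wrist','wa2')"
```

```text
t 9.55 p [0.5908 0.197  0.2791] yaw 56.64 tilt 0.19 axis [-3.3e-03 -8.0e-04 -1.0e+00] F [-1.   0.1 -0.4] w 0.0252
rows 1 dp total units [-0.004   0.0232  0.0921] dp/row [-0.004   0.0232  0.0921] tw total [-0.0011  0.0012  0.0012] tw/row [-0.0011  0.0012  0.0012] j [-0.46  0.53  0.05  1.79 -0.03  0.82  0.59]
```

View pics/wa2.png

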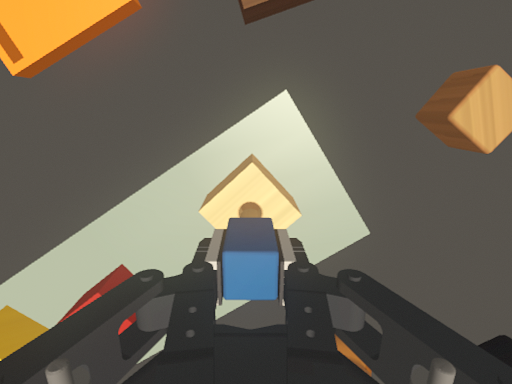

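apply_moves(
  dp=[
    [-0.004, 0.023, 0.03],
    [0, 0, 0.03],
    [0, 0, 0],
  ],
  twist=[
    [-0.001, 0.001, 0],
    [0, 0, 0],
    [0, 0, 0],
  ],
  jaw=[255, 255, 255],
)

```text
clock: 9.9
tcp_pos: [0.5924, 0.1965, 0.272]
orientation: [-2.763, -1.494, -0.001]
contact_force: [0.2, -0.5, -0.8]
grip_width: 0.0254
```

```bash
python3 go.py .5928 .1951 .268 56.5
```

```text
t 9.9 p [0.5924 0.1965 0.272 ] yaw 56.78 tilt 0.06 axis [ 6.e-04  8.e-04 -1.e+00] F [ 0.2 -0.5 -0.8] w 0.0254
rows 1 dp total units [-0.008   0.0096  0.0336] dp/row [-0.008   0.0096  0.0336] tw total [ 0.     -0.0005  0.0024] tw/row [ 0.     -0.0005  0.0024] j [-0.45  0.54  0.04  1.79 -0.03  0.81  0.6 ]
```

apply_moves(
  dp=[
    [-0.008, 0.01, 0],
    [0, 0, 0],
    [0, 0, 0.017],
    [0, 0, 0.017],
    [0, 0, 0.017],
    [0, 0, 0],
  ],
  twist=[
    [0, 0, 0],
    [0, 0, 0],
    [0, 0, 0],
    [0, 0, 0],
    [0, 0, 0],
    [0, 0, 0],
  ],
  jaw=[255, 255, 255, 255, 255, 255],
)

```text
clock: 10.5
tcp_pos: [0.5931, 0.195, 0.2659]
orientation: [-2.764, -1.493, -0.003]
contact_force: [0.4, 0.5, -0.6]
grip_width: 0.0255
```

```bash
python3 go.py .5928 .1951 .256 56.5
```

```text
t 10.5 p [0.5931 0.195  0.2659] yaw 56.77 tilt 0.11 axis [ 0.0015  0.0012 -1.    ] F [ 0.4  0.5 -0.6] w 0.0255
rows 1 dp total units [-0.0003 -0.0025  0.0828] dp/row [-0.0003 -0.0025  0.0828] tw total [ 0.0003 -0.0009  0.0023] tw/row [ 0.0003 -0.0009  0.0023] j [-0.45  0.55  0.04  1.8  -0.03  0.79  0.6 ]
```

apply_moves(
  dp=[
    [0, -0.002, 0.017],
    [0, 0, 0.017],
    [0, 0, 0.017],
    [0, 0, 0.017],
    [0, 0, 0.017],
    [0, 0, 0],
  ],
  twist=[
    [0, 0, 0],
    [0, 0, 0],
    [0, 0, 0],
    [0, 0, 0],
    [0, 0, 0],
    [0, 0, 0],
  ],
  jaw=[255, 255, 255, 255, 255, 255],
)

```text
clock: 11.1
tcp_pos: [0.5927, 0.1952, 0.2546]
orientation: [-2.763, -1.494, -0.002]
contact_force: [0.2, -0.9, -0.6]
grip_width: 0.0255
```

```bash
python3 go.py .5928 .1951 .248 56.5
```

```text
t 11.1 p [0.5927 0.1952 0.2546] yaw 56.79 tilt 0.08 axis [ 8.0e-04  1.1e-03 -1.0e+00] F [ 0.2 -0.9 -0.6] w 0.0255
rows 1 dp total units [-0.0001  0.0015  0.0548] dp/row [-0.0001  0.0015  0.0548] tw total [ 0.     -0.0006  0.0024] tw/row [ 0.     -0.0006  0.0024] j [-0.45  0.56  0.04  1.8  -0.03  0.77  0.6 ]
```

apply_moves(
  dp=[
    [0, 0, 0.009],
    [0, 0, 0.009],
    [0, 0, 0.009],
    [0, 0, 0.009],
    [0, 0, 0.009],
    [0, 0, 0.006],
    [0, 0, 0.005],
  ],
  twist=[
    [0, 0, 0],
    [0, 0, 0],
    [0, 0, 0],
    [0, 0, 0],
    [0, 0, 0],
    [0, 0, 0],
    [0, 0, 0],
  ],
  jaw=[255, 255, 255, 255, 255, 255, 255],
)

```text
clock: 11.8
tcp_pos: [0.5929, 0.1952, 0.2479]
orientation: [-2.763, -1.493, -0.003]
contact_force: [-1.7, -0.9, 7.6]
grip_width: 0.0253
```

It stopped dead 18 mm down with a light 8 N push. That is the stub depth, so the plain block is blocked. I'll back straight out and try red.

apply_moves(
  dp=[
    [0, 0, -0.05],
    [0, 0, -0.1],
    [0, 0, -0.15],
    [0, 0, -0.15],
    [0, 0, 0],
  ],
  twist=[
    [0, 0, 0],
    [0, 0, 0],
    [0, 0, 0],
    [0, 0, 0],
    [0, 0, 0],
  ],
  jaw=[255, 255, 255, 255, 255],
)

```text
clock: 12.3
tcp_pos: [0.5932, 0.1952, 0.3062]
orientation: [-2.764, -1.493, -0.005]
contact_force: [0.8, -0.8, -0.2]
grip_width: 0.0259
```

```bash
python3 go.py .612 .0245 .30 56.5;python3 -c "
from h import *
snap('wrist','wa3')"
```

```text
t 12.3 p [0.5932 0.1952 0.3062] yaw 56.77 tilt 0.18 axis [ 0.0027  0.0017 -1.    ] F [ 0.8 -0.8 -0.2] w 0.0259
rows 4 dp total units [-1.1038  0.9104  0.0497] dp/row [-0.2759  0.2276  0.0124] tw total [ 0.0006 -0.0014  0.0022] tw/row [ 0.0002 -0.0003  0.0006] j [-0.45  0.5   0.05  1.77 -0.03  0.87  0.6 ]
```

View pics/wa3.png

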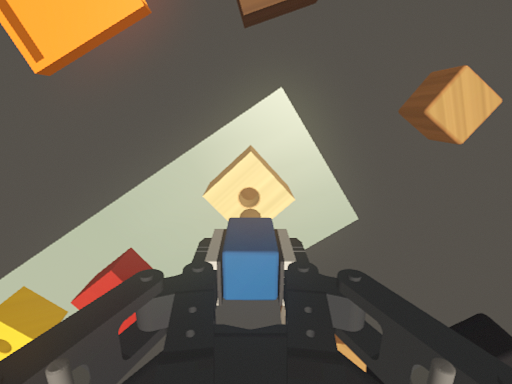

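The peg sits unchanged in the hand and the plain block hasn't moved. On to red.

apply_moves(
  dp=[
    [-0.27, 0.225, 0.01],
    [-0.27, 0.225, 0.01],
    [-0.27, 0.225, 0.01],
    [-0.26, 0.21, 0.01],
    [0, 0, 0],
    [0, 0, 0],
  ],
  twist=[
    [0, 0, 0],
    [0, 0, 0],
    [0, 0, 0],
    [0, 0, 0],
    [0, 0, 0],
    [0, 0, 0],
  ],
  jaw=[255, 255, 255, 255, 255, 255],
)

```text
clock: 12.95
tcp_pos: [0.6105, 0.0259, 0.2958]
orientation: [-2.758, -1.499, 0.002]
contact_force: [0.7, 0.0, -0.4]
grip_width: 0.0256
```

```bash
python3 go.py .612 .0245 .275 56.5
```

```text
t 12.95 p [0.6105 0.0259 0.2958] yaw 57.04 tilt 0.19 axis [-0.0026  0.0019 -1.    ] F [ 0.7  0.  -0.4] w 0.0256
rows 1 dp total units [-0.0028  0.0171  0.1729] dp/row [-0.0028  0.0171  0.1729] tw total [-0.0015 -0.0001  0.0045] tw/row [-0.0015 -0.0001  0.0045] j [-0.2   0.49  0.07  1.81 -0.05  0.84  0.89]
```

apply_moves(
  dp=[
    [-0.003, 0.017, 0.06],
    [0, 0, 0.06],
    [0, 0, 0.05],
    [0, 0, 0],
  ],
  twist=[
    [-0.0015, 0, 0.004],
    [0, 0, 0],
    [0, 0, 0],
    [0, 0, 0],
  ],
  jaw=[255, 255, 255, 255],
)

```text
clock: 13.35
tcp_pos: [0.6113, 0.028, 0.272]
orientation: [-2.762, -1.493, 0.002]
contact_force: [-0.5, 0.7, 0.7]
grip_width: 0.0255
```

```bash
python3 go.py .612 .0245 .2655 56.5
```

```text
t 13.35 p [0.6113 0.028  0.272 ] yaw 56.79 tilt 0.15 axis [-0.0023  0.0011 -1.    ] F [-0.5  0.7  0.7] w 0.0255
rows 1 dp total units [-0.0214  0.0208  0.0538] dp/row [-0.0214  0.0208  0.0538] tw total [-0.0012  0.0002  0.0024] tw/row [-0.0012  0.0002  0.0024] j [-0.2   0.53  0.07  1.82 -0.05  0.8   0.89]
```

apply_moves(
  dp=[
    [-0.021, 0.021, 0],
    [0, 0, 0],
    [0, 0, 0.017],
    [0, 0, 0.017],
    [0, 0, 0.01],
    [0, 0, 0],
  ],
  twist=[
    [-0.001, 0, 0.002],
    [0, 0, 0],
    [0, 0, 0],
    [0, 0, 0],
    [0, 0, 0],
    [0, 0, 0],
  ],
  jaw=[255, 255, 255, 255, 255, 255],
)

```text
clock: 13.95
tcp_pos: [0.6123, 0.0259, 0.2665]
orientation: [-2.765, -1.491, -0.001]
contact_force: [0.5, 0.1, -0.6]
grip_width: 0.0255
```

```bash
python3 go.py .612 .0245 .254 56.5
```

```text
t 13.95 p [0.6123 0.0259 0.2665] yaw 56.68 tilt 0.03 axis [ 2.e-04  5.e-04 -1.e+00] F [ 0.5  0.1 -0.6] w 0.0255
rows 1 dp total units [-0.0112  0.0048  0.1038] dp/row [-0.0112  0.0048  0.1038] tw total [-0.0001 -0.0002  0.0015] tw/row [-0.0001 -0.0002  0.0015] j [-0.2   0.53  0.07  1.83 -0.05  0.78  0.89]
```

apply_moves(
  dp=[
    [-0.011, 0.005, 0],
    [0, 0, 0],
    [0, 0, 0.017],
    [0, 0, 0.017],
    [0, 0, 0],
  ],
  twist=[
    [0, 0, 0],
    [0, 0, 0],
    [0, 0, 0],
    [0, 0, 0],
    [0, 0, 0],
  ],
  jaw=[255, 255, 255, 255, 255],
)

```text
clock: 14.45
tcp_pos: [0.6121, 0.0242, 0.2623]
orientation: [-2.765, -1.491, -0.001]
contact_force: [0.3, -0.1, 0.4]
grip_width: 0.0255
```

```bash
python3 go.py .612 .0245 .254 56.5
```

```text
t 14.45 p [0.6121 0.0242 0.2623] yaw 56.66 tilt 0.05 axis [ 7.e-04  5.e-04 -1.e+00] F [ 0.3 -0.1  0.4] w 0.0255
rows 1 dp total units [ 0.0018 -0.0023  0.0693] dp/row [ 0.0018 -0.0023  0.0693] tw total [ 0.0001 -0.0004  0.0013] tw/row [ 0.0001 -0.0004  0.0013] j [-0.19  0.54  0.07  1.83 -0.05  0.77  0.89]
```

apply_moves(
  dp=[
    [0.001, -0.002, 0.016],
    [0, 0, 0.016],
    [0, 0, 0.016],
    [0, 0, 0.016],
    [0, 0, 0.009],
    [0, 0, 0.009],
    [0, 0, 0.009],
    [0, 0, 0.009],
    [0, 0, 0.008],
    [0, 0, 0.005],
  ],
  twist=[
    [0, 0, 0],
    [0, 0, 0],
    [0, 0, 0],
    [0, 0, 0],
    [0, 0, 0],
    [0, 0, 0],
    [0, 0, 0],
    [0, 0, 0],
    [0, 0, 0],
    [0, 0, 0],
  ],
  jaw=[255, 255, 255, 255, 255, 255, 255, 255, 255, 255],
)

```text
clock: 15.45
tcp_pos: [0.612, 0.0246, 0.2474]
orientation: [-2.765, -1.491, -0.001]
contact_force: [0.3, 0.0, -0.7]
grip_width: 0.0254
```

There's no resistance 18.7 mm down, which is already past the stub depth. I'll continue in small steps.

apply_moves(
  dp=[
    [0, 0, 0.006],
    [0, 0, 0.006],
    [0, 0, 0.006],
    [0, 0, 0.006],
  ],
  twist=[
    [0, 0, 0],
    [0, 0, 0],
    [0, 0, 0],
    [0, 0, 0],
  ],
  jaw=[255, 255, 255, 255],
)

```text
clock: 15.85
tcp_pos: [0.612, 0.0245, 0.2444]
orientation: [-2.765, -1.491, -0.001]
contact_force: [-0.3, -0.7, -0.4]
grip_width: 0.0254
```

apply_moves(
  dp=[
    [0, 0, 0.016],
    [0, 0, 0.016],
    [0, 0, 0.016],
    [0, 0, 0.009],
    [0, 0, 0.009],
    [0, 0, 0.006],
    [0, 0, 0],
  ],
  twist=[
    [0, 0, 0],
    [0, 0, 0],
    [0, 0, 0],
    [0, 0, 0],
    [0, 0, 0],
    [0, 0, 0],
    [0, 0, 0],
  ],
  jaw=[255, 255, 255, 255, 255, 255, 255],
)

```text
clock: 16.55
tcp_pos: [0.612, 0.0246, 0.2347]
orientation: [-2.765, -1.491, -0.001]
contact_force: [0.2, 0.2, -1.0]
grip_width: 0.0256
```

apply_moves(
  dp=[
    [0, 0, 0.004],
    [0, 0, 0.004],
    [0, 0, 0.004],
  ],
  twist=[
    [0, 0, 0],
    [0, 0, 0],
    [0, 0, 0],
  ],
  jaw=[255, 255, 255],
)

```text
clock: 16.85
tcp_pos: [0.6121, 0.0246, 0.2339]
orientation: [-2.765, -1.491, -0.001]
contact_force: [-3.0, 0.7, 7.2]
grip_width: 0.0254
```

The knob is down: the TCP is at 0.2339 (predicted 0.2341) with about 8 N, so red is the clear block. Releasing and lifting to check.

apply_moves(
  dp=[
    [0, 0, -0.003],
    [0, 0, 0],
    [0, 0, 0],
    [0, 0, 0],
    [0, 0, 0],
    [0, 0, -0.15],
    [0, 0, -0.25],
    [0, 0, -0.25],
    [0, 0, -0.1],
    [0, 0, 0],
  ],
  twist=[
    [0, 0, 0],
    [0, 0, 0],
    [0, 0, 0],
    [0, 0, 0],
    [0, 0, 0],
    [0, 0, 0],
    [0, 0, 0],
    [0, 0, 0],
    [0, 0, 0],
    [0, 0, 0],
  ],
  jaw=[240, 180, 100, 0, 0, 0, 0, 0, 0, 0],
)

```text
clock: 17.85
tcp_pos: [0.6118, 0.0245, 0.3258]
orientation: [-2.764, -1.491, 0.002]
contact_force: [0.7, -0.2, 0.5]
grip_width: 0.0858
```

```bash
python3 go.py .612 .0245 .32 95.3;python3 -c "
from h import *
snap('wrist','wc3')"; python3 knob.py wc3; python3 - <<'E'
import re
s=open('hole.py').read().split('top("wa"')[0]
open('holef.py','w').write(s)
from holef import *
f=load("wc3");P=cloud(f);c=f["color"].astype(int)
m=(abs(P[...,2]-.0475)<.007)&(c[...,0]>2*c[...,1])&(c[...,0]>2*c[...,2])
p=P[m];print(len(p),np.median(p[:,2]),fit(p))
E
```

```text
t 17.85 p [0.6118 0.0245 0.3258] yaw 56.67 tilt 0.08 axis [-1.4e-03  3.0e-04 -1.0e+00] F [ 0.7 -0.2  0.5] w 0.0858
rows 5 dp total units [0.0008 0.0015 0.048 ] dp/row [0.0002 0.0003 0.0096] tw total [-0.0007  0.     -0.3219] tw/row [-0.0001  0.     -0.0644] j [-0.2   0.46  0.08  1.79 -0.04  0.9   0.89]
knob px [235 193  32  31 956] z 0.0923 mean [0.6119 0.0247 0.0914] rect (array([612.1,  24.5]), array([24.3, 24.1]), 56.6)
tcp [0.6118 0.0245 0.3258]
2177 0.04749564712900839 (array([611.7,  24.8]), array([55.6, 56.1]), 5.5)
```

View pics/wc3.png

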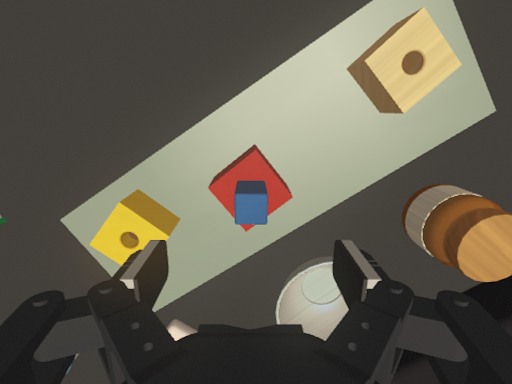

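The knob's top is at z = 0.0915, exactly block top plus 44 mm, so the peg is fully home. The block is unmoved at (0.612, 0.025), yaw 5.4°. I'll turn the jaws square to it.

apply_moves(
  dp=[
    [0, 0, 0],
    [0, 0, 0],
    [0, 0, 0],
    [0, 0, 0],
    [0, 0, 0],
    [0, 0, 0],
  ],
  twist=[
    [0, 0, -0.064],
    [0, 0, -0.064],
    [0, 0, -0.064],
    [0, 0, -0.064],
    [0, 0, -0.064],
    [0, 0, 0],
  ],
  jaw=[0, 0, 0, 0, 0, 0],
)

```text
clock: 18.5
tcp_pos: [0.6085, 0.0248, 0.3143]
orientation: [-2.082, -2.337, 0.019]
contact_force: [-0.0, -0.5, 0.6]
grip_width: 0.0857
```

```bash
python3 go.py .612 .0246 .25 95.4
```

```text
t 18.5 p [0.6085 0.0248 0.3143] yaw 96.61 tilt 0.97 axis [-0.0169 -0.0011 -0.9999] F [-0.  -0.5  0.6] w 0.0857
rows 2 dp total units [-0.0053  0.0379  0.5351] dp/row [-0.0027  0.0189  0.2675] tw total [-0.0081 -0.0003  0.0101] tw/row [-0.004  -0.0002  0.0051] j [-0.08  0.47 -0.09  1.79  0.05  0.9   1.5 ]
```

apply_moves(
  dp=[
    [-0.005, 0.038, 0.05],
    [0, 0, 0.1],
    [0, 0, 0.15],
    [0, 0, 0.1],
    [0, 0, 0],
  ],
  twist=[
    [-0.008, 0, 0.01],
    [0, 0, 0],
    [0, 0, 0],
    [0, 0, 0],
    [0, 0, 0],
  ],
  jaw=[0, 0, 0, 0, 0],
)

```text
clock: 19.0
tcp_pos: [0.6121, 0.0247, 0.2587]
orientation: [-2.128, -2.307, 0.004]
contact_force: [-1.2, -0.0, -0.9]
grip_width: 0.0854
```

```bash
python3 go.py .612 .0246 .199 95.4
```

```text
t 19.0 p [0.6121 0.0247 0.2587] yaw 94.63 tilt 0.22 axis [-3.9e-03  1.0e-04 -1.0e+00] F [-1.2 -0.  -0.9] w 0.0854
rows 2 dp total units [-0.0008  0.0007  0.4979] dp/row [-0.0004  0.0003  0.249 ] tw total [-0.0018 -0.0002 -0.0064] tw/row [-0.0009 -0.0001 -0.0032] j [-0.09  0.54 -0.07  1.82  0.05  0.78  1.46]
```

Peg and block lie between the open fingers. I'm descending to 0.205 first and watching the force, because the palm comes close to the knob.

apply_moves(
  dp=[
    [0, 0, 0.12],
    [0, 0, 0.12],
    [0, 0, 0.12],
    [0, 0, 0.06],
    [0, 0, 0],
  ],
  twist=[
    [-0.0018, 0, -0.006],
    [0, 0, 0],
    [0, 0, 0],
    [0, 0, 0],
    [0, 0, 0],
  ],
  jaw=[0, 0, 0, 0, 0],
)

```text
clock: 19.5
tcp_pos: [0.6125, 0.0251, 0.2053]
orientation: [-2.118, -2.32, -0.0]
contact_force: [-0.2, 0.2, -0.3]
grip_width: 0.0855
```

```bash
python3 go.py .612 .0246 .199 95.4;python3 -c "
from h import *
snap('wrist','wc4');snap('side','s4')"
```

```text
t 19.5 p [0.6125 0.0251 0.2053] yaw 95.2 tilt 0.01 axis [ 0.e+00  2.e-04 -1.e+00] F [-0.2  0.2 -0.3] w 0.0855
rows 1 dp total units [-0.0037 -0.0045  0.0525] dp/row [-0.0037 -0.0045  0.0525] tw total [ 0.     -0.0001 -0.0016] tw/row [ 0.     -0.0001 -0.0016] j [-0.09  0.62 -0.07  1.84  0.07  0.68  1.46]
```

View pics/wc4.png

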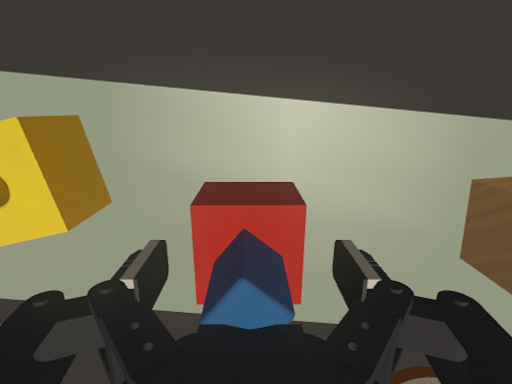

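The red block is square between the fingers, and there's no contact.

apply_moves(
  dp=[
    [-0.004, -0.004, 0.025],
    [0, 0, 0.018],
    [0, 0, 0],
    [0, 0, 0],
    [0, 0, 0],
    [0, 0, 0],
    [0, 0, 0],
    [0, 0, 0],
  ],
  twist=[
    [0, 0, 0],
    [0, 0, 0],
    [0, 0, 0],
    [0, 0, 0],
    [0, 0, 0],
    [0, 0, 0],
    [0, 0, 0],
    [0, 0, 0],
  ],
  jaw=[0, 0, 50, 80, 110, 140, 200, 200],
  grip_force=45,
)

```text
clock: 20.4
tcp_pos: [0.6134, 0.0244, 0.2032]
orientation: [2.116, 2.317, 0.007]
contact_force: [0.5, 1.0, -0.8]
grip_width: 0.0547
```

```bash
python3 go.py .612 .0246 .24 95.4;python3 -c "
from h import *
snap('wrist','wc5')"
```

```text
t 20.4 p [0.6134 0.0244 0.2032] yaw 95.17 tilt 0.33 axis [ 5.7e-03  8.0e-04 -1.0e+00] F [ 0.5  1.  -0.8] w 0.0547
rows 1 dp total units [ 0.0028 -0.01   -0.3063] dp/row [ 0.0028 -0.01   -0.3063] tw total [ 0.0028 -0.0001 -0.0019] tw/row [ 0.0028 -0.0001 -0.0019] j [-0.09  0.62 -0.07  1.84  0.07  0.67  1.46]
```

View pics/wc5.png

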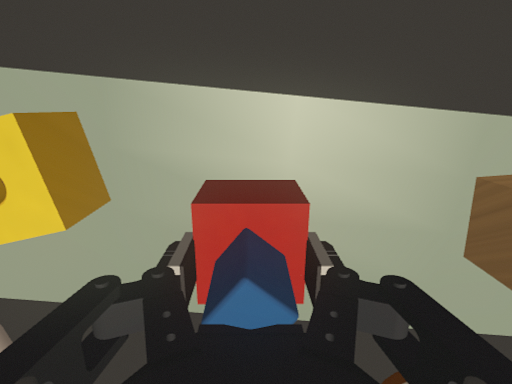

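The grip is good, but the pads overlap only about 12 mm of the block. There's about 11 mm of palm clearance above the knob, so I'll regrip 6 mm lower.

apply_moves(
  dp=[
    [0, 0, 0],
    [0, 0, 0],
    [0, 0, 0],
    [0, -0.005, 0.025],
    [0, 0, 0.025],
    [0, 0, 0],
    [0, 0, 0],
    [0, 0, 0],
    [0, 0, 0],
    [0, 0, 0],
    [0, 0, 0],
  ],
  twist=[
    [0, 0, 0],
    [0, 0, 0],
    [0, 0, 0],
    [0.0028, 0, -0.002],
    [0, 0, 0],
    [0, 0, 0],
    [0, 0, 0],
    [0, 0, 0],
    [0, 0, 0],
    [0, 0, 0],
    [0, 0, 0],
  ],
  jaw=[70, 40, 30, 30, 30, 60, 90, 120, 160, 200, 200],
  grip_force=45,
)

```text
clock: 21.55
tcp_pos: [0.613, 0.0244, 0.1971]
orientation: [-2.113, -2.324, -0.0]
contact_force: [0.4, -0.1, 1.6]
grip_width: 0.055
```

```bash
python3 go.py .612 .0246 .24 95.4
```

```text
t 21.55 p [0.613  0.0244 0.1971] yaw 95.43 tilt 0.02 axis [-2.e-04  3.e-04 -1.e+00] F [ 0.4 -0.1  1.6] w 0.055
rows 1 dp total units [ 0.0025 -0.0081 -0.3576] dp/row [ 0.0025 -0.0081 -0.3576] tw total [-0.0001 -0.0001  0.0003] tw/row [-0.0001 -0.0001  0.0003] j [-0.09  0.63 -0.07  1.84  0.07  0.67  1.47]
```

apply_moves(
  dp=[
    [0, 0, -0.05],
    [0, 0, -0.1],
    [0, 0, -0.1],
    [0, 0, -0.1],
    [0, 0, -0.1],
    [0, 0, -0.1],
    [0, 0, 0],
  ],
  twist=[
    [0, 0, 0],
    [0, 0, 0],
    [0, 0, 0],
    [0, 0, 0],
    [0, 0, 0],
    [0, 0, 0],
    [0, 0, 0],
  ],
  jaw=[200, 200, 200, 200, 200, 200, 200],
)

```text
clock: 22.25
tcp_pos: [0.6128, 0.0244, 0.2695]
orientation: [-2.114, -2.324, -0.0]
contact_force: [-0.4, -0.3, -2.7]
grip_width: 0.055
```

```bash
python3 go.py .5 -.12 .28 95.4;python3 -c "
from h import *
snap('wrist','wc6');f=snap('side','s6')
cv2.imwrite('pics/s6c.png',cv2.resize(cv2.imread('pics/s6.png')[60:320,130:430],None,fx=2.3,fy=2.3))
w=cv2.imread('pics/wc6.png')
cv2.imwrite('pics/pair.png',np.hstack([cv2.resize(w,(340,255)),cv2.resize(cv2.imread('pics/s6c.png'),(440,381))[60:315]]))"
```

```text
t 22.25 p [0.6128 0.0244 0.2695] yaw 95.43 tilt 0.02 axis [ 1.e-04  3.e-04 -1.e+00] F [-0.4 -0.3 -2.7] w 0.055
rows 5 dp total units [-1.1085 -1.0498 -0.0882] dp/row [-0.2217 -0.21   -0.0176] tw total [ 0.0001 -0.0001  0.0003] tw/row [ 0.     -0.      0.0001] j [-0.08  0.53 -0.08  1.82  0.05  0.8   1.48]
```

View pics/pair.png

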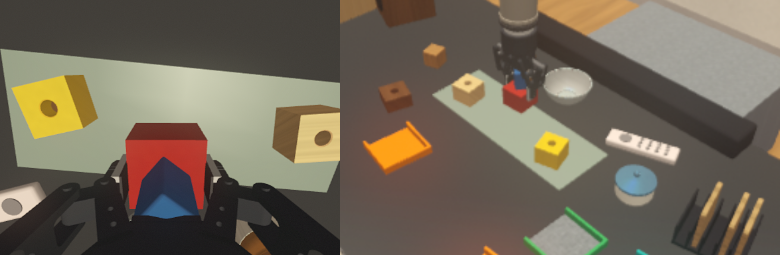

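The block is held upright with the peg in it, and about 2 N of weight shows. Carrying it round on the robot side, clear of the yellow block.

apply_moves(
  dp=[
    [-0.1, -0.18, -0.03],
    [-0.14, -0.26, -0.03],
    [-0.14, -0.26, -0.02],
    [-0.14, -0.26, 0],
    [-0.14, -0.22, 0],
    [-0.2, -0.14, 0],
    [-0.25, -0.05, 0],
    [-0.25, -0.05, 0],
    [-0.25, -0.05, 0],
    [-0.25, -0.05, 0],
    [-0.2, -0.04, 0],
    [-0.1, -0.02, 0],
    [0, 0, 0],
  ],
  twist=[
    [0, 0, 0],
    [0, 0, 0],
    [0, 0, 0],
    [0, 0, 0],
    [0, 0, 0],
    [0, 0, 0],
    [0, 0, 0],
    [0, 0, 0],
    [0, 0, 0],
    [0, 0, 0],
    [0, 0, 0],
    [0, 0, 0],
    [0, 0, 0],
  ],
  jaw=[200, 200, 200, 200, 200, 200, 200, 200, 200, 200, 200, 200, 200],
)

```text
clock: 23.65
tcp_pos: [0.4379, -0.2593, 0.2698]
orientation: [-2.099, -2.318, 0.012]
contact_force: [-0.6, 0.3, -2.9]
grip_width: 0.0551
```

```bash
python3 go.py .4412 -.281 .26 88.6
```

```text
t 23.65 p [ 0.4379 -0.2593  0.2698] yaw 95.68 tilt 0.96 axis [-0.0162  0.0041 -0.9999] F [-0.6  0.3 -2.9] w 0.0551
rows 1 dp total units [-0.1832  0.0104  0.0805] dp/row [-0.1832  0.0104  0.0805] tw total [-0.0077 -0.0022  0.059 ] tw/row [-0.0077 -0.0022  0.059 ] j [ 0.43  0.39 -0.02  2.06  0.01  0.71  2.07]
```

apply_moves(
  dp=[
    [-0.09, 0.005, 0.02],
    [-0.09, 0.005, 0.02],
    [0, 0, 0.04],
    [0, 0, 0],
  ],
  twist=[
    [-0.008, -0.002, 0.03],
    [0, 0, 0.03],
    [0, 0, 0],
    [0, 0, 0],
  ],
  jaw=[200, 200, 200, 200],
)

```text
clock: 24.05
tcp_pos: [0.4416, -0.2756, 0.2583]
orientation: [-2.244, -2.192, -0.005]
contact_force: [0.0, 0.1, -1.8]
grip_width: 0.0551
```

```bash
python3 go.py .4412 -.281 .215 88.6;python3 -c "
from h import *
snap('wrist','wy');f=snap('side','sy')
cv2.imwrite('pics/pair2.png',np.hstack([cv2.resize(cv2.imread('pics/wy.png'),(390,292)),cv2.resize(cv2.imread('pics/sy.png')[170:320,200:400],(390,292))]))"
```

```text
t 24.05 p [ 0.4416 -0.2756  0.2583] yaw 88.64 tilt 0.32 axis [-0.001   0.0054 -1.    ] F [ 0.   0.1 -1.8] w 0.0551
rows 1 dp total units [-0.0473 -0.0017  0.3603] dp/row [-0.0473 -0.0017  0.3603] tw total [-0.0005 -0.0026  0.0004] tw/row [-0.0005 -0.0026  0.0004] j [ 0.43  0.42  0.01  2.05 -0.01  0.68  2.  ]
```

View pics/pair2.png

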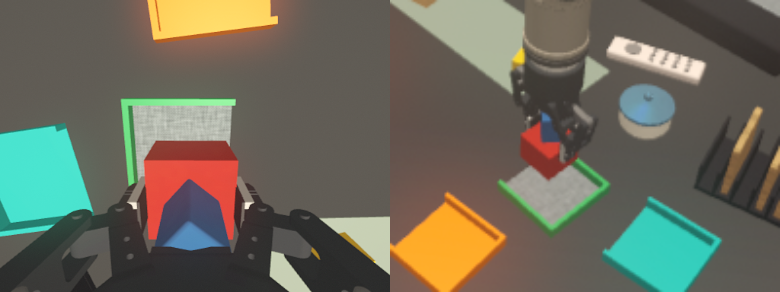

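The block hangs above the green bay, square to it.

apply_moves(
  dp=[
    [-0.047, -0.002, 0.06],
    [0, 0, 0.1],
    [0, 0, 0.1],
    [0, 0, 0.08],
    [0, 0, 0],
  ],
  twist=[
    [-0.0005, -0.0026, 0],
    [0, 0, 0],
    [0, 0, 0],
    [0, 0, 0],
    [0, 0, 0],
  ],
  jaw=[200, 200, 200, 200, 200],
)

```text
clock: 24.65
tcp_pos: [0.4416, -0.2801, 0.2142]
orientation: [2.243, 2.199, 0.001]
contact_force: [1.0, -0.0, -1.8]
grip_width: 0.0556
```

```bash
python3 go.py .4412 -.282 .1975 88.6
```

```text
t 24.65 p [ 0.4416 -0.2801  0.2142] yaw 88.88 tilt 0.03 axis [ 6.e-04 -0.e+00 -1.e+00] F [ 1.  -0.  -1.8] w 0.0556
rows 1 dp total units [-0.0162 -0.0031  0.1391] dp/row [-0.0162 -0.0031  0.1391] tw total [0.0003 0.     0.0023] tw/row [0.0003 0.     0.0023] j [ 0.44  0.5   0.01  2.06 -0.01  0.58  2.  ]
```

apply_moves(
  dp=[
    [-0.016, -0.003, 0.03],
    [0, 0, 0.03],
    [0, 0, 0.03],
    [0, 0, 0.03],
    [0, 0, 0.01],
    [0, 0, 0.008],
    [0, 0, 0.005],
  ],
  twist=[
    [0, 0, 0],
    [0, 0, 0],
    [0, 0, 0],
    [0, 0, 0],
    [0, 0, 0],
    [0, 0, 0],
    [0, 0, 0],
  ],
  jaw=[200, 200, 200, 200, 200, 200, 200],
)

```text
clock: 25.35
tcp_pos: [0.4415, -0.2825, 0.1958]
orientation: [2.243, 2.199, 0.001]
contact_force: [-0.1, 0.1, -2.1]
grip_width: 0.0549
```

apply_moves(
  dp=[
    [0, 0, 0.004],
    [0, 0, 0.004],
    [0, 0, 0.004],
  ],
  twist=[
    [0, 0, 0],
    [0, 0, 0],
    [0, 0, 0],
  ],
  jaw=[200, 200, 200],
)

```text
clock: 25.65
tcp_pos: [0.4416, -0.2825, 0.1955]
orientation: [2.243, 2.198, 0.001]
contact_force: [-1.1, 0.4, 4.8]
grip_width: 0.0551
```

The block has touched down (about 7 N up). Opening gently and then rising straight up.

apply_moves(
  dp=[
    [0, 0, 0],
    [0, 0, 0],
    [0, 0, 0],
    [0, 0, 0],
    [0, 0, 0],
    [0, 0, -0.08],
    [0, 0, -0.15],
    [0, 0, -0.25],
    [0, 0, -0.3],
    [0, 0, -0.3],
    [0, 0, -0.2],
    [0, 0, 0],
  ],
  twist=[
    [0, 0, 0],
    [0, 0, 0],
    [0, 0, 0],
    [0, 0, 0],
    [0, 0, 0],
    [0, 0, 0],
    [0, 0, 0],
    [0, 0, 0],
    [0, 0, 0],
    [0, 0, 0],
    [0, 0, 0],
    [0, 0, 0],
  ],
  jaw=[70, 50, 30, 10, 0, 0, 0, 0, 0, 0, 0, 0],
)

```text
clock: 26.85
tcp_pos: [0.4413, -0.2825, 0.3585]
orientation: [2.241, 2.197, 0.003]
contact_force: [0.3, 0.0, -0.1]
grip_width: 0.0852
```

```bash
python3 -c "
from h import *
snap('wrist','wz');f=snap('side','sz');snap('scene','cz')
cv2.imwrite('pics/pair3.png',np.hstack([cv2.resize(cv2.imread('pics/wz.png'),(390,292)),cv2.resize(cv2.imread('pics/sz.png')[110:320,150:430],(390,292))]))"
python3 knob.py wz; python3 - <<'E'
from m import *
f=load("wz");P=cloud(f);c=f["color"].astype(int)
m=(abs(P[...,2]-.046)<.007)&(c[...,0]>2*c[...,1])&(c[...,0]>2*c[...,2])
p=P[m];print("red top",len(p),np.median(p[:,2]),fit(p))
g=(c[...,1]>c[...,0]*1.5)&(c[...,1]>c[...,2]*1.5)&(c[...,1]>50)&(P[...,2]>.014)&(P[...,2]<.023)
p=P[g];rc=cv2.minAreaRect((p[:,:2]*1000).astype(np.float32));print("bay",rc)
E
```

```text
knob px [233 175  37  36 747] z 0.091 mean [ 0.4404 -0.2817  0.09  ] rect (array([ 440.7, -281.6]), array([24.4, 24.8]), 48.0)
tcp [ 0.4413 -0.2825  0.3585]
red top 1696 0.04607127272059233 (array([ 440.8, -282.1]), array([54.7, 55.8]), 88.7)
bay ((441.0489196777344, -285.52587890625), (109.48360443115234, 116.21739959716797), 88.55963134765625)
```

View pics/pair3.png

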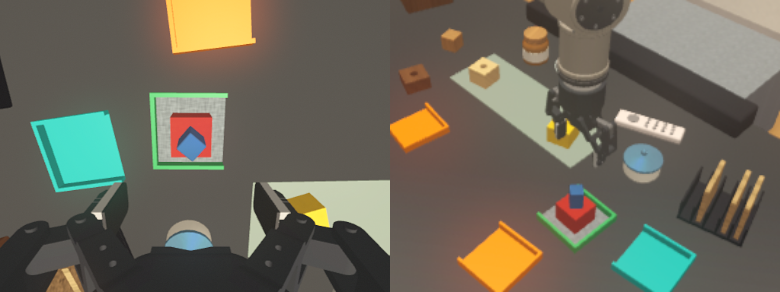

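View pics/cz.png

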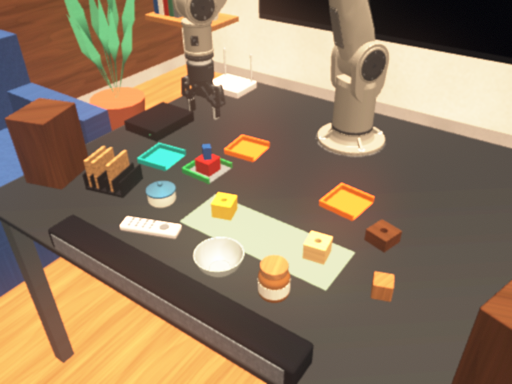

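The red block stands upright in the green bay: top at 0.046, knob top at 0.090. It is centred at (0.441, -0.282) with about 24 mm to spare all round. In the scene view, the yellow (225,205) and plain (318,247) blocks and the bystanders are where they were. Handing in.

```bash
python3 -c "
from bench import r
print(r.get_obs()['clock'],r.hand_in())"
```

```text
the job is handed in; nothing more can be done
27.0 None
```

The job is handed in at 27.0 s of the 64 s. The red block is the clear one, and it now stands in the green bay with the test peg fully home in it.

- **Plain block:** the peg stopped hard 18 mm down at about 8 N. I backed it straight out without forcing it.
- **Red block:** the peg went the full 32 mm without resistance until the knob met the block. The knob's top then measured 0.0915 m, which is the block's top plus the knob's 44 mm.
- **Yellow block:** I did not try the peg in it, because red had already taken the peg fully home.
- **Moving it:** I gripped the red block by its sides, carried it to the bay, lowered it until it touched the floor and let go.

**Last checks:**
- **Block and peg:** the block is upright, with its top at 0.046 m and the knob's top at 0.090 m. It is centred at (0.441, -0.282), within about 1 mm of the bay's middle and about 24 mm from each wall.
- **Everything else:** the plain and yellow blocks and the bystanders looked unmoved in the scene picture. I judged this by eye and did not re-measure them.
- **Gripper:** it was open and well clear, touching nothing.

No check failed or disagreed.

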